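Hold a reference flask down in the sprung ring of a fluorescence reader

ROBOT

A 7-joint arm with a two-finger parallel gripper is mounted at the origin on a cart in front of the work surface, level with it; the furniture and walls round the work are solid. World frame = base frame: x ahead of the robot, y to its left, z up, the work surface at z = 0. Lengths are in m, angles in rad, forces in N, time in s.
With the tool pointing down it reaches from about 0.425 to 0.875 m from the base axis. Payload 4.7 kg.
Tool frame: the origin (TCP) lies at the very end of the fingers, on their centre line; the grasp point (between the pads) lies 19 mm behind it; z points along the fingers, y is the line along which they close (so a half turn about z gives the same grasp; the last joint's range is limited). The gripper opens to 85 mm and grips with 20 to 120 N. Pads are 22 mm wide; open, the fingers measure 114 mm over their backs; the gripper's body (76 mm by 85 mm) begins 54 mm behind the grasp point. The pads swing forward as they close: fully open they stand 13 mm farther back than shut.
Start: joints at [1.241, 0.321, -0.07, 1.45, 0.023, 1.371, -0.057], TCP at [0.219, -0.612, 0.231] pointing down, gripper open.
Joint ranges: [-2.86, 2.86], [-0.3, 2.09], [-1.38, 1.24], [0.06, 2.45], [-1.56, 4.7], [0.09, 2.05], [-2.69, 2.69]. Speed limits (rad/s): [2.57, 2.57, 3.14, 3.14, 3.14, 3.14, 3.14].

INTERFACE

Orientations are given as a unit quaternion [w, x, y, z].
In Python, from bench import env gives the robot as it stands. The module is installed in compiled form; this text tells all that it offers.
- The arm moves only by the tool move_arm, never from a script. Its argument "deltas" is a list of rows, each a list of 5 numbers: the shift along the tool's x, y, z in m, then the turn about the tool's z in rad, then the gripper's target within -1 to 1 (fully open at 1, half-way at 0, shut at -1). A call has 1 to 10 rows; each row shifts and turns the commanded pose from where the row before left it, along the tool's axes as they then stand; what a row does not reach is not made up. A row lasts 1/10 s, in which the tool goes at most 50 mm and 8.59 degrees, less where a joint would pass 70% of its speed; a pose out of reach is approached as far as the arm can. A call with a gripper value outside its range is refused whole. The fingers move at their own pace and stop on an object; "force" is the grip in N (left out, the last holds). Time passes only in rows, so rows that do not move let the fingers close. It gives the time, the measured TCP pose, the force, the opening and the grip force at its end, in the units of the state.
- env.state(): the state, without advancing time (a new reading comes with each control period).
- env.camera(name): name is "scene" or "top" or "wrist"; returns the picture (420x560x3 uint8, red, green, blue); there is no depth.
- env.camera_model(name): a dict with "fx", "fy", "cx", "cy" (pixels), "R" (3x3) and "t" (3): a world point X has camera coordinates R X + t. Camera axes: x right, y down, z forward; pixel columns grow to the right and rows downward; lengths in m; the calibration is good to about 2 mm. A picture is of the moment at which its call begins: read the wrist's pose just before it. camera_model takes no time and is no camera call; for the wrist camera it gives the pose at the moment of the call.
- env.hand_in(): hands the job in; it is judged then, once.
The state is a dict: "time_s": time; "q": joint angles; "qd": joint speeds; "joint_torque": joint torques, N m; "ee_pos": TCP position; "eef_rot": TCP orientation; "contact_force": force on the tool from outside, world axes, zero at the start; "moment": the same for the moment, N m; "grip_width": finger opening in m; "finger_force": force on a finger pad.
Only numpy, scipy, OpenCV 4.12 (cv2) and the standard library are available. Lean on these libraries where they do the work, as an engineer would, in place of code of your own. Each camera call takes 0.05 s, during which the arm holds its last target. There are 200 camera calls.

TASK

Take the dust cap off the ring of the fluorescence reader and set it down upright on the bare table. Then take the round flask that has the side window out of its cork ring, seat it upright in the reader's sprung ring with the side window over the slot of the detector block, and gently press it down until the ring is fully home on its stop, the window down in the slot. Finish while still holding the flask down there for the measurement (let go and the springs lift it out of focus); never tip the flask, and leave everything else where it is.

Things in the scene. Friction and masses are not known exactly. Their poses are not given: they have to be found in the camera images.
- reader: fluorescence reader, fixed to the table: dark base plate 130 x 92 x 10 mm (own x from -55 to 75 mm). Origin on the table, on the ring's axis; own +x points from the ring to the black detector block, which spans x 36 to 62, y -20 to 20 mm and rises to 60 mm above the table. Three bolts with springs, heads 56 mm above the table, stand 40 mm from the axis at 60, 180, 300 degrees from +x
- ring_seat (a point): centre of the top face of the sprung aluminium ring (66 mm outside, 40 mm bore, 9 mm thick), the round seat for the flask; 50 mm above the table when the ring is up, 36 mm when it is home. The 54 mm bulb sits in the bore with its lowest point 9 mm below this face
- ring (a joint): how far the sprung ring is pressed down, in m: 0 is up, 0.014 is home on its rigid stop. It needs about 4 N to start and about 11 N at the stop, less the flask's weight; let go, it springs up again. The glass should never be pushed into the reader with over 45 N
- slot (a point): middle of the U-slot in the detector block, 43 mm from the ring's axis along the reader's +x and 54 mm above the table: the side tube lies here when the flask is home. The slot is open at the top and towards the ring, 19 mm wide (25 mm at its chamfered top lips), its floor 44 mm above the table, from x 36 to 50 mm in the reader's frame
- dust_cap: black dust cap, 40 g, loose in the ring's bore at the start: plug 36 mm across and 6 mm deep, above it a flange 58 mm across and 4 mm thick, on that a fluted knob 18 mm across, its top 38 mm above the origin. Origin at the centre of the plug's underside (44 mm above the table while in the ring), z up; stands on its plug. Bare table for it: 120 mm to the right (-y) of the ring, at x 0.54 m
- window_flask: the flask to load, sealed, 110 to 180 g: round amber glass bulb 54 mm across, upright neck 24 mm across from 54 to 90 mm above the origin, black stopper 20 mm across up to 99 mm. A glass tube 14 mm across sticks out level from the bulb along own +x to 45 mm from the axis, ending in a small window, its middle 27 mm above the origin. Origin: lowest point of the bulb, z up
- side_window (a point): centre of the small window at the end of the flask's side tube, 44.5 mm from the flask's axis and 27 mm above its lowest point
- window_flask_bulb (a point): centre of the bulb of the flask with the side window, 27 mm above its lowest point
- plain_flask: a second flask of the same size but without side tube, standing in a like cork ring; not to be used. Origin at the lowest point of the bulb
- cork_ring_a: cork ring fixed to the table, 68 mm across, 40 mm bore, 22 mm high, in which the flask with the side window stands, lowest point 13 mm above the table. Origin on the table at its centre
- cork_ring_b: the like cork ring of the plain flask. Tall instruments stand beyond x 0.6 m to the right of y -0.28 m (swing in over the near side of the table), a drawer box and a lamp box near the robot in front of the reader
- gel_box: small flat sample box with a clear lid, 52 x 52 x 16 mm, bystander
- lens_box: black lidded lens box 52 x 52 x 43 mm, bystander
- post_holder: black post holder 50 mm tall, 26 mm across, with a thumb screw, bystander
Things that resemble listed ones, but are neither listed nor needed, are in the scene too. Leave any green look-alike of the dust_cap alone.

How it is judged:
On the way, in this order (a step that is already met when the one before it is completed fails the run):
1. the dust cap is off the reader and lies upright on the table (height (world z) of dust_cap below 0.005 m and angle between dust_cap's own z axis and vertical below 0.1 rad and linear speed of dust_cap below 0.03 m/s), for 0.2 s.
2. the flask with the side window is lifted out of its cork ring (z of window_flask in the frame of cork_ring_a above 0.035 m), for 0.1 s.
At the end, for the whole second after the job is handed in: the flask with the side window is held by the robot upright (within 8 degrees) in the sprung ring, the ring pressed down to within 2 mm of its stop, the bulb centred within 4 mm, the side window within 6 mm of the middle of the slot; the dust cap lies upright on the table (value of joint ring above 0.012 m and horizontal distance between window_flask_bulb and ring_seat below 0.004 m and z of window_flask_bulb in the frame of ring_seat below 0.021 m and angle between window_flask's own z axis and vertical below 0.14 rad and distance between side_window and slot below 0.006 m and (contact force between window_flask and the fingers above 2 N or contact force between window_flask and the arm above 2 N) and contact force between window_flask and ring above 4 N and linear speed of window_flask below 0.02 m/s and height (world z) of dust_cap below 0.005 m and angle between dust_cap's own z axis and vertical below 0.1 rad); the arm keeps its last pose, push and grip.
It fails at once if the flask is forced into the reader (over 45 N) (contact force between window_flask and reader above 45 N).
It fails at once if the flask with the side window is tipped (angle between window_flask's own z axis and vertical above 0.5 rad).
It fails at once if the plain flask, sample box, lens box or post holder is disturbed (over 20 mm) (distance of any of plain_flask, gel_box, lens_box, post_holder from where it was at the start of the episode above 0.02 m).
It also fails if it takes over 51 s, if anything falls off the work surface, if the arm or the gripper's body presses on something with over 40 N, if the wrist force passes 120 N, or if a joint passes its speed limit or range.

## Working session

There is one attempt and no reset: what is moved stays moved. The work goes in short steps, Python scripts to look and compute and a tool call to move; the robot and the scene stay as the last step left them, time stands still between calls to the robot, and variables do not carry over. Pictures are saved under pics/ and viewed, at most 10 in all, crops included, and the job is handed in when it is done.

Besides the shell and the picture viewer there is one more tool, called in YAML: its name, and indented under it one key for each argument. move_arm: Moves the arm, as the interface text tells. Its arguments: {"type":"object","properties":{"deltas":{"type":"array","items":{"type":"array","items":{"type":"number"}}},"force":{"type":"number"}},"required":["deltas"]}

```bash
mkdir -p pics
cat > h.py <<'E'
import numpy as np, cv2
from bench import env
def pic(cam,name):
    m=env.camera_model(cam); im=env.camera(cam)
    cv2.imwrite(f'pics/{name}.png',im[:,:,::-1]); np.savez(f'pics/{name}.npz',**m); return im,m
def load(name): return cv2.imread(f'pics/{name}.png')[:,:,::-1],dict(np.load(f'pics/{name}.npz'))
def ray(m,u,v):
    d=np.array([(u-m['cx'])/m['fx'],(v-m['cy'])/m['fy'],1.]);R=m['R']
    return -R.T@m['t'],R.T@d
def onz(m,u,v,z):
    o,d=ray(m,u,v); return o+d*(z-o[2])/d[2]
def proj(m,X):
    c=m['R']@np.array(X)+m['t']; return m['fx']*c[0]/c[2]+m['cx'],m['fy']*c[1]/c[2]+m['cy']
E
python3 - <<'E'
from h import *
a,m=pic('top','top0');b,m2=pic('scene','scene0')
s=env.state();print({k:np.round(v,3) for k,v in s.items()})
for x in (m,m2): print(-x['R'].T@x['t'],x['fx'])
cv2.imwrite('pics/top0b.png',cv2.resize(a,(784,588),interpolation=cv2.INTER_CUBIC)[:,:,::-1])
E
```

```text
{'time_s': np.float64(0.1), 'q': array([ 1.241,  0.322, -0.07 ,  1.452,  0.023,  1.371, -0.057]), 'qd': array([-0.001, -0.003, -0.001, -0.003, -0.001,  0.001, -0.001]), 'joint_torque': array([ 0.0000e+00, -4.9488e+01, -3.8400e-01, -3.1521e+01,  1.3000e-02,
        8.0000e-03, -0.0000e+00]), 'ee_pos': array([ 0.219, -0.612,  0.23 ]), 'eef_rot': array([-0.001,  0.985,  0.171, -0.   ]), 'contact_force': array([-0.613, -0.223,  0.776]), 'moment': array([ 0.024, -0.054, -0.002]), 'finger_force': np.float64(0.0), 'grip_width': np.float64(0.086)}
[0.53094905 0.11768397 1.01411132] 473.4184347931281
[ 0.07211501 -0.42277691  0.52303362] 434.61795263057263
```

View pics/top0b.png

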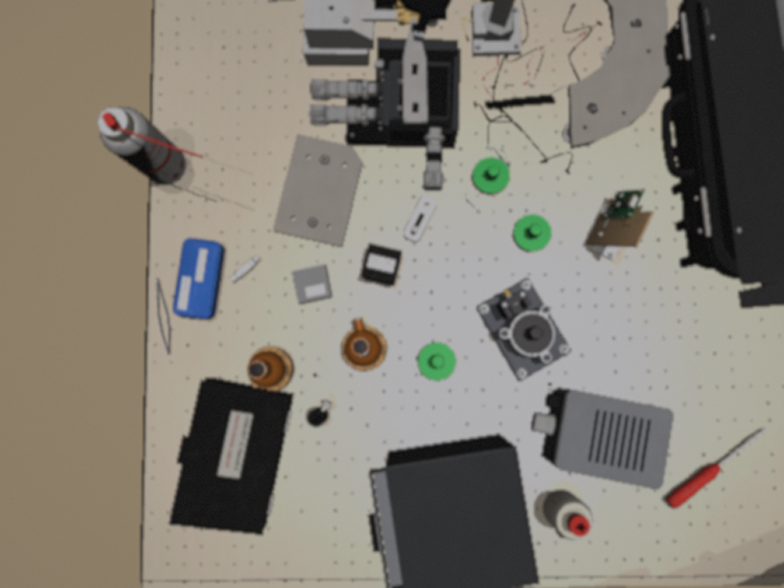

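View pics/scene0.png

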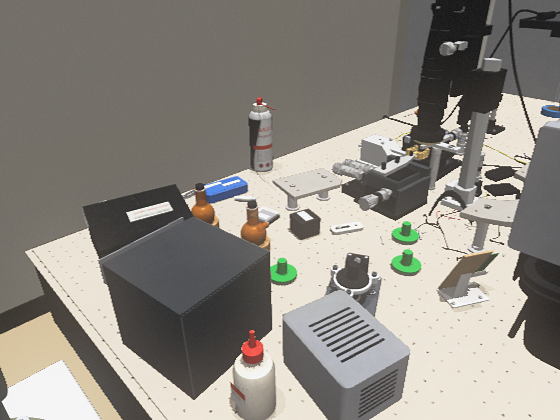

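The top view shows the reader with the black cap at (533,333) in the enlarged picture and its detector to the upper left. The window flask is at (362,347) with its tube pointing up, the plain flask at (270,368). The three green caps are decoys.

Run:
```python
from h import *
a,m=load('top0')
P=lambda u,v,z:np.round(onz(m,u/1.4,v/1.4,z),3)
print('knob',P(535,333,.082),'det',P(508,298,.06))
print('stopper',P(360,347,.112),'tube',P(359,325,.04),'plain',P(259,369,.112))
for u,v in((505,333),(546,311),(544,356)):print('bolt',P(u,v,.056))
print('post',P(317,417,.05),'green',P(437,362,.03),'lamp corner',P(555,390,.1),P(545,420,.1),'drawer',P(510,440,.15), 'lens',P(380,265,.04),'gel',P(312,285,.016))
hsv=cv2.cvtColor(a,cv2.COLOR_RGB2HSV)
mk=((hsv[...,0]<18)&(hsv[...,1]>150)&(hsv[...,2]>40)).astype('uint8')
n,_,st,c=cv2.connectedComponentsWithStats(mk)
for i in range(1,n):
  if st[i,4]>60:print(st[i],c[i]*1.4)
c=a[180:300,300:430];c2=a[190:310,180:310]
cv2.imwrite('pics/crop1.png',cv2.resize(np.vstack([np.hstack([c,c2])]),None,fx=3,fy=3,interpolation=cv2.INTER_CUBIC)[:,:,::-1])
```

```text
knob [ 0.566 -0.066  0.082] det [ 0.618 -0.033  0.06 ]
stopper [0.55  0.177 0.112] tube [0.583 0.183 0.04 ] plain [0.522 0.315 0.112]
bolt [ 0.568 -0.028  0.056]
bolt [ 0.598 -0.088  0.056]
bolt [ 0.534 -0.083  0.056]
post [0.451 0.244 0.05 ] green [0.527 0.069 0.03 ] lamp corner [ 0.487 -0.087  0.1  ] [ 0.447 -0.072  0.1  ] drawer [ 0.427 -0.016  0.15 ] lens [0.672 0.151 0.04 ] gel [0.646 0.256 0.016]
[247 230  25  31 362] [362.9441989  345.69944751]
[181 252  22  25 321] [270.44859813 368.84984424]
[477 332  37  30 371] [692.0754717  485.23396226]
[406 368  14  14 149] [577.78657718 524.30469799]
```

View pics/crop1.png

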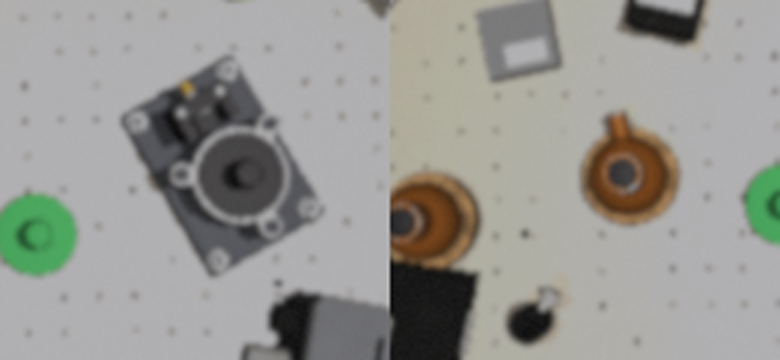

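move_arm:
  deltas:
    - [0.01, -0.01, -0.01, 0, 1]
    - [0.02, -0.018, -0.01, 0, 1]
    - [0.03, -0.025, -0.01, 0, 1]
    - [0.03, -0.025, 0, 0, 1]
    - [0.03, -0.025, 0, 0, 1]
    - [0.03, -0.025, 0, 0, 1]
    - [0.03, -0.025, 0, 0, 1]
    - [0.03, -0.025, 0, 0, 1]
    - [0.03, -0.025, 0, 0, 1]
    - [0.03, -0.025, 0, 0, 1]

```text
time_s: 1.1
ee_pos: [0.3971, -0.3037, 0.2621]
eef_rot: [0.0, 0.985, 0.171, 0.0]
contact_force: [1.0, -0.8, -0.5]
grip_width: 0.0855
finger_force: 0.0
```

move_arm:
  deltas:
    - [0.03, -0.025, 0, 0, 1]
    - [0.03, -0.025, 0, 0, 1]
    - [0.03, -0.025, 0, 0, 0.5]
    - [0.03, -0.025, 0, 0, 0.2]
    - [0.03, -0.025, 0, 0, 0.1]
    - [0.03, -0.025, 0, 0, 0.1]
    - [0.02, -0.015, 0, 0, 0.1]
    - [0.01, -0.01, 0, 0, 0.1]
    - [0, 0, 0, 0, 0.1]

```text
time_s: 2.0
ee_pos: [0.5354, -0.0669, 0.2619]
eef_rot: [-0.0, 0.985, 0.174, 0.0]
contact_force: [-0.1, -0.3, -0.3]
grip_width: 0.047
finger_force: 0.0
```

```bash
cat >> h.py <<'E'
def st():
    s=env.state();w,x,y,z=s['eef_rot'];p=s['ee_pos']
    from scipy.spatial.transform import Rotation as Ro
    R=Ro.from_quat([x,y,z,w]).as_matrix()
    print('t',round(float(s['time_s']),2),'p',np.round(p,4),'yaw',round(np.degrees(np.arctan2(R[1,0],R[0,0])),2),'tilt',round(np.degrees(np.arccos(-R[2,2])),2),'F',np.round(s['contact_force'],1),'w',round(float(s['grip_width']),4),'ff',round(float(s['finger_force']),1))
    return p,R
def togo(X):
    p,R=st(); print('delta tool',np.round(R.T@(np.array(X)-p),4))
E
python3 - <<'E'
from h import *
st();a,m=pic('wrist','w1');print(-m['R'].T@m['t'],m['R'],m['fx'])
E
```

```text
t 2.0 p [ 0.5354 -0.0669  0.2619] yaw 20.02 tilt 0.05 F [-0.1 -0.3 -0.3] w 0.047 ff 0.0
[ 0.60533323 -0.04119329  0.4043342 ] [[ 3.43228824e-01 -9.39251766e-01 -3.08942152e-04]
 [-8.97951295e-01 -3.28232908e-01  2.93166558e-01]
 [-2.75458612e-01 -1.00345798e-01 -9.56061334e-01]] 370.43119077214664
```

View pics/w1.png

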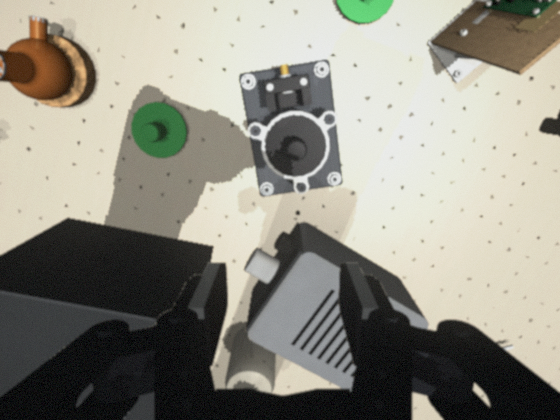

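The wrist view shows the ring at about (295,145) and bolts at (256,131), (330,118) and (302,186). The base-plate screws are at (249,82), (321,69), (335,179) and (266,188), and the window flask is at the upper left.

Run:
```python
from h import *
a,m=load('w1')
P=lambda u,v,z:onz(m,u,v,z)
B=[P(u,v,.056) for u,v in((256,131),(330,118),(302,186))]
for b in B:print('bolt',np.round(b,4))
S=[P(u,v,.011)[:2] for u,v in((266,188),(249,82),(335,179),(321,69))]
d=lambda v:np.degrees(np.arctan2(v[1],v[0]))
print('yaw base',d(S[1]-S[0]),d(S[3]-S[2]),d((S[0]-S[2]))-90,d(S[1]-S[3])-90)
print('len',np.linalg.norm(S[1]-S[0]),np.linalg.norm(S[0]-S[2]))
C=np.mean(S,0);y=np.radians(np.mean([d(S[1]-S[0]),d(S[3]-S[2])]));print('axis from base',C-.010*np.array([np.cos(y),np.sin(y)]))
A=np.array([[2*b[0],2*b[1],1] for b in B]);q=np.linalg.solve(A,[b[0]**2+b[1]**2 for b in B]);print('axis bolts',q[:2],np.sqrt(q[2]+q[0]**2+q[1]**2),[d(b[:2]-q[:2]) for b in B])
# ring: bright pixels fit ellipse
g=cv2.cvtColor(a,cv2.COLOR_RGB2GRAY)[95:185,250:345]
hsv=cv2.cvtColor(a,cv2.COLOR_RGB2HSV)
mk=(g>150).astype('uint8');cs,_=cv2.findContours(mk,cv2.RETR_CCOMP,cv2.CHAIN_APPROX_NONE)
for c in cs:
  if len(c)>40:
    e=cv2.fitEllipse(c);print('ell',e[0][0]+250,e[0][1]+95,e[1],P(e[0][0]+250,e[0][1]+95,.05))
print('knob',P(297,148,.082))
k=a[120:175,265:330];cv2.imwrite('pics/crop2.png',cv2.resize(np.hstack([k,a[10:65,0:65]]),None,fx=6,fy=6)[:,:,::-1])
```

```text
bolt [ 0.568  -0.0285  0.056 ]
bolt [ 0.6023 -0.0882  0.056 ]
bolt [ 0.5339 -0.087   0.056 ]
yaw base 28.20554996590909 29.508416187280492 27.697068038364606 29.721289425363665
len 0.11048904482249032 0.0755234834518345
axis from base [ 0.56690067 -0.06808904]
axis bolts [ 0.56847188 -0.06790651] 0.039443459195025045 [np.float64(90.65747920353353), np.float64(-31.003580842705272), np.float64(-151.07704644981945)]
ell 253.1010684967041 176.75434112548828 (6.956191539764404, 22.685489654541016) [ 0.52499683 -0.03974296  0.05      ]
ell 304.49890899658203 142.37139129638672 (82.47504425048828, 93.07063293457031) [ 0.57313755 -0.07483263  0.05      ]
knob [ 0.56931062 -0.06743179  0.082     ]
```

move_arm:
  deltas:
    - [0.015, 0.006, 0.01, 0, 0.1]
    - [0.015, 0.006, 0.03, 0, 0.1]
    - [0, 0, 0.04, -0.08, 0.1]
    - [0, 0, 0.04, -0.077, 0.1]
    - [0, 0, 0.03, 0, 0.1]
    - [0, 0, 0.02, 0, 0.1]
    - [0, 0, 0, 0, 0.1]

```text
time_s: 2.75
ee_pos: [0.5642, -0.0735, 0.0883]
eef_rot: [-0.001, 0.969, 0.247, -0.003]
contact_force: [0.2, -0.1, 0.1]
grip_width: 0.047
finger_force: 0.0
```

Run:
```python
from h import *
togo([.568,-.068,.058]);a,m=pic('wrist','w2')
print(proj(m,[.568,-.068,.082]))
cv2.imwrite('pics/w2c.png',cv2.resize(a[100:380,130:430],None,fx=2,fy=2,interpolation=cv2.INTER_CUBIC)[:,:,::-1])
```

```text
t 2.75 p [ 0.5642 -0.0735  0.0883] yaw 28.58 tilt 0.38 F [ 0.2 -0.1  0.1] w 0.047 ff 0.0
delta tool [ 0.0061 -0.0029  0.0302]
(np.float64(276.5195287770039), np.float64(259.89187049950715))
```

View pics/w2c.png

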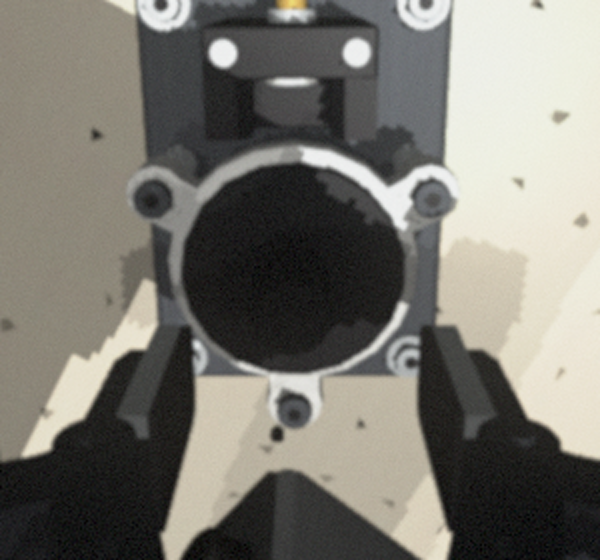

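The near view shows the ring centred between the fingers. The bolt heads are at full-picture pixels (206,199.5), (346,200) and (276.5,305), and the detector slot is straight ahead.

Run:
```python
from h import *
a,m=load('w2')
B=[onz(m,u,v,.056)[:2] for u,v in((206,199.5),(346,200),(276.5,305))]
d=lambda v:np.degrees(np.arctan2(v[1],v[0]))
A=np.array([[2*b[0],2*b[1],1] for b in B]);q=np.linalg.solve(A,[b@b for b in B]);print('axis',q[:2],np.sqrt(q[2]+q[:2]@q[:2]),[d(b-q[:2])-o for b,o in zip(B,(60,300,180))])
s=onz(m,292/2+130,82/2+100,.06);print('det slot mid',d(s[:2]-q[:2]))
st()
```

```text
axis [ 0.56822616 -0.06705453] 0.03932192012559061 [np.float64(28.995372095180173), np.float64(-332.0533391920783), np.float64(-331.3415395853136)]
det slot mid 28.26585194257348
t 2.8 p [ 0.5659 -0.0733  0.0904] yaw 28.6 tilt 0.18 F [0.4 0.  0.6] w 0.047 ff 0.0
```

move_arm:
  deltas:
    - [0.005, -0.0045, 0.01, 0, 0.1]
    - [0, 0, 0.02, 0, 0.1]
    - [0, 0, 0.003, 0, 0.1]
    - [0, 0, 0, 0, 0.1]

```text
time_s: 3.2
ee_pos: [0.5697, -0.0656, 0.0586]
eef_rot: [0.0, 0.969, 0.248, -0.0]
contact_force: [-0.1, -0.6, -0.1]
grip_width: 0.047
finger_force: 0.0
```

move_arm:
  deltas:
    - [0, 0, 0, 0, -0.3]
    - [0, 0, 0, 0, -1]
    - [0, 0, 0, 0, -1]
    - [0, 0, 0, 0, -1]
    - [0, 0, 0, 0, -1]
  force: 25

```text
time_s: 3.7
ee_pos: [0.5704, -0.0657, 0.0591]
eef_rot: [0.0, 0.969, 0.248, 0.001]
contact_force: [0.5, -0.7, 3.5]
grip_width: 0.0169
finger_force: 25.9
```

move_arm:
  deltas:
    - [0, 0, -0.01, 0, -1]
    - [0, 0, -0.03, 0, -1]
    - [0, 0, -0.04, 0, -1]
    - [-0.02, 0.025, -0.02, 0, -1]
    - [-0.03, 0.035, 0, 0, -1]
    - [-0.02, 0.025, 0.02, 0, -1]
    - [-0.01, 0.007, 0.04, 0, -1]
    - [0, 0, 0.03, 0, -1]
    - [0, 0, 0, 0, -1]

```text
time_s: 4.6
ee_pos: [0.5394, -0.1843, 0.064]
eef_rot: [-0.003, 0.969, 0.247, -0.004]
contact_force: [-0.5, 1.0, 0.0]
grip_width: 0.0172
finger_force: 25.6
```

Run:
```python
from h import *
togo([.543,-.187,.0155]);a,m=pic('scene','s2');b,m=pic('wrist','w3')
cv2.imwrite('pics/s2c.png',np.hstack([cv2.resize(a[200:420,280:480],(400,440)),b[:,80:480]][0:1]+[cv2.resize(b[:,80:480],(400,440))])[:,:,::-1])
```

```text
t 4.6 p [ 0.5394 -0.1843  0.064 ] yaw 28.62 tilt 0.55 F [-0.5  1.   0. ] w 0.0172 ff 25.6
delta tool [0.0022 0.0045 0.0484]
```

View pics/s2c.png

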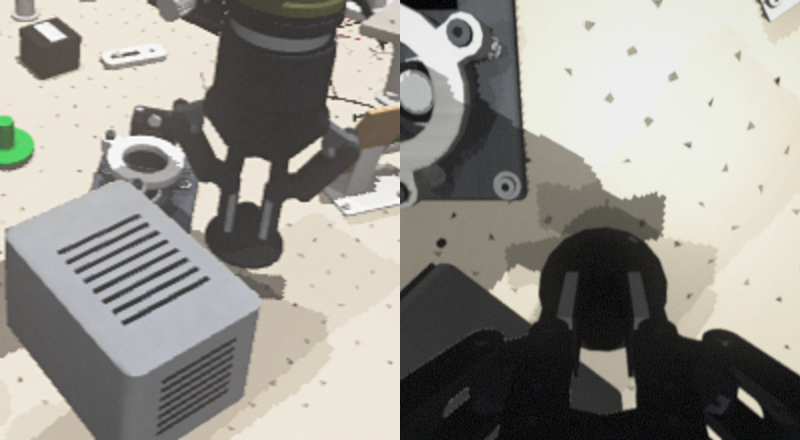

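The cap hangs level in the fingers over bare table, clear of the lamp box, and the ring's bore is open.

move_arm:
  deltas:
    - [0, 0, 0.02, 0, -1]
    - [0, 0, 0.015, 0, -1]
    - [0, 0, 0.01, 0, -1]
    - [0, 0, 0.004, 0, -1]
    - [0, 0, 0, 0, -1]
    - [0, 0, 0, 0, -1]

```text
time_s: 5.3
ee_pos: [0.5441, -0.1848, 0.0199]
eef_rot: [0.0, 0.969, 0.248, 0.0]
contact_force: [-0.4, 0.3, 0.2]
grip_width: 0.0169
finger_force: 25.6
```

move_arm:
  deltas:
    - [0, 0, 0.002, 0, -1]
    - [0, 0, 0.002, 0, -1]
    - [0, 0, 0.001, 0, -1]
    - [0, 0, 0, 0, -1]

```text
time_s: 5.7
ee_pos: [0.544, -0.1849, 0.0155]
eef_rot: [0.0, 0.969, 0.248, 0.0]
contact_force: [-1.9, 1.2, 6.4]
grip_width: 0.0171
finger_force: 26.3
```

move_arm:
  deltas:
    - [0, 0, 0, 0, -0.5]
    - [0, 0, 0, 0, -0.1]
    - [0, 0, 0, 0, 0.1]
    - [0, 0, -0.02, 0, 0.1]
    - [0, 0, -0.04, 0, 0.1]
    - [0, 0, -0.04, 0, 0.1]
    - [0, 0, -0.04, 0, 0.1]
    - [0, 0, -0.04, 0, 0.1]

```text
time_s: 6.5
ee_pos: [0.5434, -0.1846, 0.1958]
eef_rot: [0.0, 0.969, 0.248, -0.0]
contact_force: [-0.4, 0.9, -0.5]
grip_width: 0.0472
finger_force: 0.0
```

Run:
```python
from h import *
togo([.52,.15,.24]);a,m=pic('wrist','w4')
hsv=cv2.cvtColor(a,cv2.COLOR_RGB2HSV)
print(proj(m,[.544,-.185,.01]))
b,m=pic('top','t4')
print(proj(m,[.544,-.185,.01]))
cv2.imwrite('pics/w4c.png',a[:,:,::-1])
```

```text
t 6.5 p [ 0.5434 -0.1846  0.1958] yaw 28.7 tilt 0.01 F [-0.4  0.9 -0.5] w 0.0472 ff 0.0
delta tool [ 0.1402 -0.3047 -0.0442]
(np.float64(283.7428768077507), np.float64(181.7813782226059))
(np.float64(432.56537506445534), np.float64(248.81806628259096))
```

View pics/w4c.png

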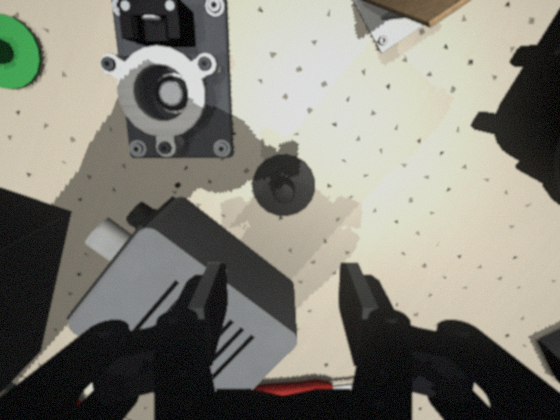

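The cap stands upright alone on the bare table at (284,184). On to the flask.

move_arm:
  deltas:
    - [0.005, -0.01, -0.02, 0, 0.1]
    - [0.01, -0.02, -0.02, 0, 0.1]
    - [0.017, -0.037, -0.005, 0, 0.1]
    - [0.017, -0.037, 0, 0, 0.1]
    - [0.017, -0.037, 0, 0, 0.1]
    - [0.017, -0.037, 0, 0, 0.1]
    - [0.017, -0.037, 0, 0, 0.1]
    - [0.017, -0.037, 0, 0, 0.1]
    - [0.014, -0.033, 0, 0, 0.1]
    - [0.009, -0.02, 0, 0, 0.1]

```text
time_s: 7.6
ee_pos: [0.5188, 0.1537, 0.2388]
eef_rot: [-0.001, 0.968, 0.25, -0.0]
contact_force: [0.4, -0.8, -0.3]
grip_width: 0.0467
finger_force: 0.0
```

move_arm:
  deltas:
    - [0, 0, 0, 0, 0.1]
    - [0, 0, 0, 0, 0.1]
    - [0, 0, 0, 0, 0.1]

```text
time_s: 7.9
ee_pos: [0.5203, 0.1482, 0.2387]
eef_rot: [0.0, 0.969, 0.247, -0.0]
contact_force: [-0.2, 0.0, -0.6]
grip_width: 0.0473
finger_force: 0.0
```

Run:
```python
from h import *
st();a,m=pic('wrist','w5');b,m2=pic('top','t5')
print(proj(m,[.55,.18,.112]),proj(m,[.55,.18,.04]))
cv2.imwrite('pics/w5c.png',np.hstack([cv2.resize(a[0:270,140:500],(533,400)),cv2.resize(b[200:280,220:275],(267,400),interpolation=cv2.INTER_CUBIC)])[:,:,::-1])
```

```text
t 7.9 p [0.5203 0.1482 0.2387] yaw 28.57 tilt 0.07 F [-0.2  0.  -0.6] w 0.0473 ff 0.0
(np.float64(264.06864288564867), np.float64(144.2152327817658)) (np.float64(267.846109234945), np.float64(134.24377805263566))
```

View pics/w5c.png

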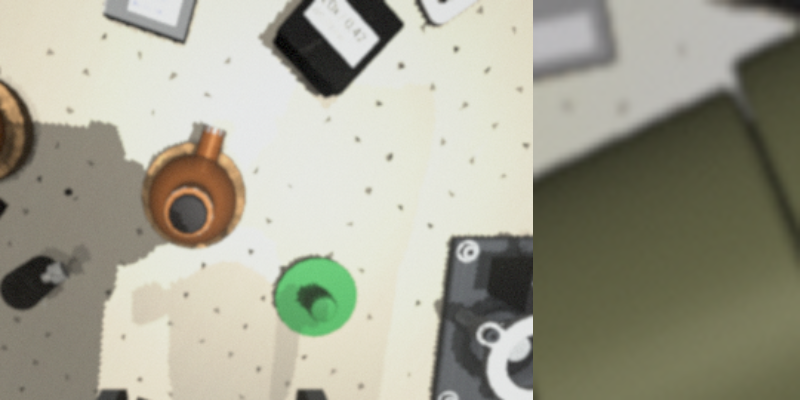

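The flask's stopper top is at crop (190,211), the bulb's centre near (195,193) and the tube end near (213,128). The post holder and lens box stand well clear.

Run:
```python
from h import *
a,m=load('w5');f=lambda u,v,z:onz(m,u/1.4806+140,v/1.4806,z)
s=f(190,211,.112);b=f(195,193,.04);d=lambda v:np.degrees(np.arctan2(v[1],v[0]))
print('stopper',s,'bulb',b)
hsv=cv2.cvtColor(a,cv2.COLOR_RGB2HSV)[0:175,225:320]
mk=((hsv[...,0]<16)&(hsv[...,1]>170)).astype('uint8')
n,L,S,c=cv2.connectedComponentsWithStats(mk)
i=1+np.argmax(S[1:,4]);print(S[i],c[i]+[225,0])
for v in range(84,104,3):
  x=np.where(L[v]==i)[0]
  if len(x): print(v,x.min()+225,x.max()+225)
for u0,v0 in((214,127),(211,142)):
  t=f(u0,v0,.045);print('tube',t,d(t[:2]-s[:2]),np.linalg.norm(t[:2]-s[:2]))
```

```text
stopper [0.55254579 0.17787702 0.112     ] bulb [0.55472864 0.17856206 0.04      ]
[ 49 103   1   1   1] [274. 103.]
tube [0.59368529 0.18669772 0.045     ] 12.10153728009079 0.04207449947409846
tube [0.58553398 0.18423825 0.045     ] 10.914565252300893 0.03359592255603573
```

move_arm:
  deltas:
    - [0.015, -0.004, 0, 0, 0.1]
    - [0.02, -0.0045, 0, 0, 0.1]
    - [0.008, -0.002, 0.01, 0.1, 0.1]
    - [0, 0, 0.03, 0.1, 0.1]
    - [0, 0, 0.03, 0.098, 0.1]
    - [0, 0, 0.01, 0, 0.1]
    - [0, 0, 0, 0, 0.1]
    - [0, 0, 0, 0, 0.1]

```text
time_s: 8.8
ee_pos: [0.5535, 0.1798, 0.1605]
eef_rot: [-0.0, 0.995, 0.102, 0.001]
contact_force: [0.5, -0.2, 0.4]
grip_width: 0.0469
finger_force: 0.0
```

Run:
```python
from h import *
st();a,m=pic('wrist','w6')
y=np.radians(11.5);o=np.array([.553,.178])
for r,z in((0,.112),(0,.04),(.0445,.04),(.0445,.047)):print(r,z,proj(m,[o[0]+r*np.cos(y),o[1]+r*np.sin(y),z]))
cv2.imwrite('pics/w6c.png',cv2.resize(a[80:360,120:440],None,fx=2.1,fy=2.1,interpolation=cv2.INTER_CUBIC)[:,:,::-1])
```

```text
t 8.8 p [0.5535 0.1798 0.1605] yaw 11.67 tilt 0.09 F [ 0.5 -0.2  0.4] w 0.0469 ff 0.0
0 0.112 (np.float64(286.0020077942143), np.float64(238.91361751612783))
0 0.04 (np.float64(285.1350469293495), np.float64(203.08902050061081))
0.0445 0.04 (np.float64(285.50044605973704), np.float64(142.23741464613926))
0.0445 0.047 (np.float64(285.57804785508165), np.float64(143.44084296627676))
```

View pics/w6c.png

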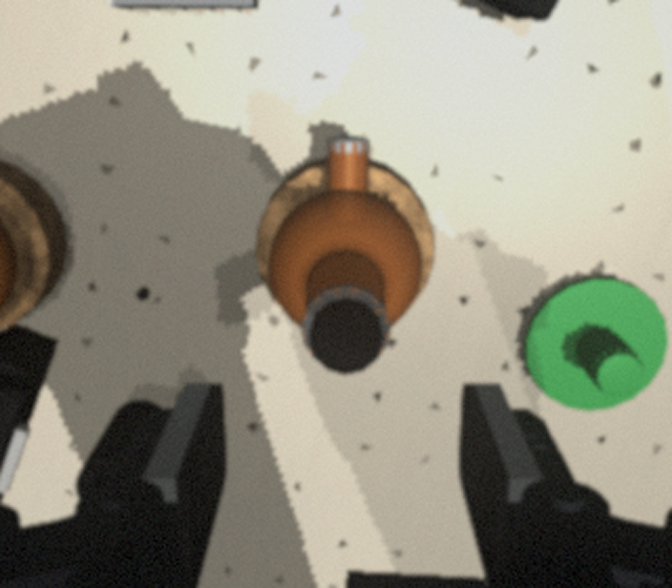

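Stopper at crop (346,332) and tube end at (350,147): the flask is aligned with the tool to within about 1 degree. Descending to grip the neck.

move_arm:
  deltas:
    - [0, 0.001, 0.02, 0, 0.1]
    - [0, 0, 0.03, 0, 0.1]
    - [0, 0, 0.025, 0, 0.1]
    - [0, 0, 0.012, 0, 0.1]
    - [0, 0, 0.003, 0, 0.1]
    - [0, 0, 0, 0, 0.1]

```text
time_s: 9.45
ee_pos: [0.5536, 0.1792, 0.0703]
eef_rot: [-0.0, 0.995, 0.101, 0.001]
contact_force: [0.2, -0.6, 1.3]
grip_width: 0.0467
finger_force: 0.0
```

move_arm:
  deltas:
    - [0, 0, 0, 0, -0.2]
    - [0, 0, 0, 0, -0.4]
    - [0, 0, 0, 0, -1]
    - [0, 0, 0, 0, -1]
    - [0, 0, 0, 0, -1]
    - [0, 0, 0, 0, -1]
  force: 40

```text
time_s: 10.05
ee_pos: [0.5538, 0.1791, 0.0705]
eef_rot: [0.0, 0.995, 0.101, 0.001]
contact_force: [0.3, -0.1, 6.2]
grip_width: 0.0229
finger_force: 39.2
```

move_arm:
  deltas:
    - [0, 0, -0.01, 0, -1]
    - [0, 0, -0.02, 0, -1]
    - [0, 0, -0.03, 0, -1]
    - [0, 0, -0.03, 0, -1]
    - [0, 0.01, -0.01, 0, -1]
    - [-0.003, 0.02, 0, 0, -1]
    - [-0.005, 0.03, 0, 0, -1]
    - [-0.005, 0.035, 0, 0, -1]
    - [-0.005, 0.035, 0, 0, -1]
    - [-0.005, 0.035, 0, 0, -1]

```text
time_s: 11.05
ee_pos: [0.5626, 0.0102, 0.1681]
eef_rot: [0.0, 0.995, 0.101, -0.001]
contact_force: [-0.1, 0.2, -1.3]
grip_width: 0.0228
finger_force: 39.3
```

move_arm:
  deltas:
    - [-0.005, 0.035, 0, 0, -1]
    - [-0.005, 0.025, 0, 0, -1]
    - [-0.003, 0.014, 0, 0, -1]
    - [0, 0.005, 0, -0.08, -1]
    - [0, 0, 0, -0.1, -1]
    - [0, 0, 0, -0.09, -1]
    - [0, 0, 0, -0.044, -1]
    - [0, 0, 0, 0, -1]
    - [0, 0, 0, 0, -1]
    - [0, 0, 0, 0, -1]

```text
time_s: 12.05
ee_pos: [0.5666, -0.0671, 0.169]
eef_rot: [-0.0, 0.967, 0.255, -0.0]
contact_force: [-0.2, 0.2, -1.8]
grip_width: 0.0229
finger_force: 39.4
```

Run:
```python
from h import *
togo([.568,-.067,.10]);a,m=pic('wrist','w7');pic('scene','s7')
o=np.array([.568,-.067]);y=np.radians(28.5)
for r,z in((.043,.06),(.043,.054),(.055,.06)):print(r,z,proj(m,[o[0]+r*np.cos(y),o[1]+r*np.sin(y),z]))
cv2.imwrite('pics/w7c.png',cv2.resize(a[80:360,120:440],None,fx=2.1,fy=2.1,interpolation=cv2.INTER_CUBIC)[:,:,::-1])
```

```text
t 12.05 p [ 0.5666 -0.0671  0.169 ] yaw 29.59 tilt 0.03 F [-0.2  0.2 -1.8] w 0.0229 ff 39.4
delta tool [0.0013 0.0007 0.069 ]
0.043 0.06 (np.float64(285.35205082698366), np.float64(143.18298866995715))
0.043 0.054 (np.float64(285.29559640596915), np.float64(142.11821317597474))
0.055 0.06 (np.float64(285.7505952802782), np.float64(124.94259318297728))
```

View pics/w7c.png

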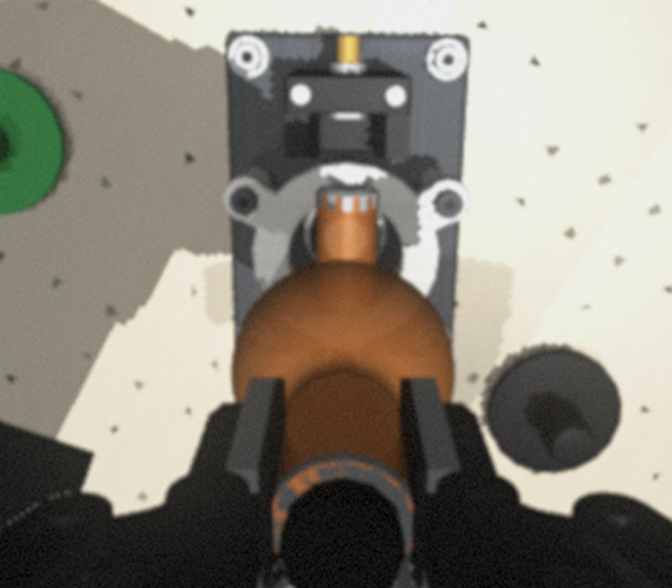

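Held flask: stopper top at crop (343,537), tube end at (348,198). The slot is straight ahead at column 348, and the cap stands upright on the table at right.

Run:
```python
from h import *
a,m=load('w7');f=lambda u,v,z:onz(m,u/2.1+120,v/2.1+80,z)
d=lambda v:np.degrees(np.arctan2(v[1],v[0]))
s=f(343,537,.2105);w=f(348,190,.1455);w2=f(348,210,.1455)
print('stopper',s,'tube end top',w,np.linalg.norm((w-s)[:2]),d((w-s)[:2]),d((w2-s)[:2]))
B=[f(243,202,.056)[:2],f(450,203,.056)[:2]];S=[f(u,v,.011)[:2] for u,v in((249,57),(447,59))]
n=lambda p,q:d(q-p)+90
print('reader yaw',n(*B),n(*S),n(f(301,95,.06)[:2],f(396,96,.06)[:2]),'bolt mid',np.mean(B,0))
y=np.radians(28.5);print('axis',np.mean(B,0)-.02*np.array([np.cos(y),np.sin(y)]))
st()
```

```text
stopper [ 0.56804335 -0.06620302  0.2105    ] tube end top [ 0.6039246  -0.04709978  0.1455    ] 0.04064969197499106 28.030913656108435 27.818022170031114
reader yaw 29.364609684954765 29.084504906008654 29.05388730662547 bolt mid [ 0.58517414 -0.05802148]
axis [ 0.5675978  -0.06756465]
t 12.15 p [ 0.5667 -0.0672  0.1692] yaw 29.6 tilt 0.01 F [-0.2 -0.  -0.3] w 0.023 ff 39.4
```

move_arm:
  deltas:
    - [0.0007, 0, 0.01, -0.015, -1]
    - [0, 0, 0.02, 0, -1]
    - [0, 0, 0.018, 0, -1]
    - [0, 0, 0.01, 0, -1]
    - [0, 0, 0.004, 0, -1]
    - [0, 0, 0, 0, -1]
    - [0, 0, 0, 0, -1]

```text
time_s: 12.85
ee_pos: [0.568, -0.067, 0.108]
eef_rot: [0.0, 0.965, 0.263, 0.001]
contact_force: [-0.3, 0.3, -1.8]
grip_width: 0.0229
finger_force: 39.4
```

Run:
```python
from h import *
st();a,m=pic('wrist','w8')
cv2.imwrite('pics/w8c.png',cv2.resize(a[80:360,120:440],None,fx=2.1,fy=2.1,interpolation=cv2.INTER_CUBIC)[:,:,::-1])
```

```text
t 12.85 p [ 0.568 -0.067  0.108] yaw 30.48 tilt 0.07 F [-0.3  0.3 -1.8] w 0.0229 ff 39.4
```

View pics/w8c.png

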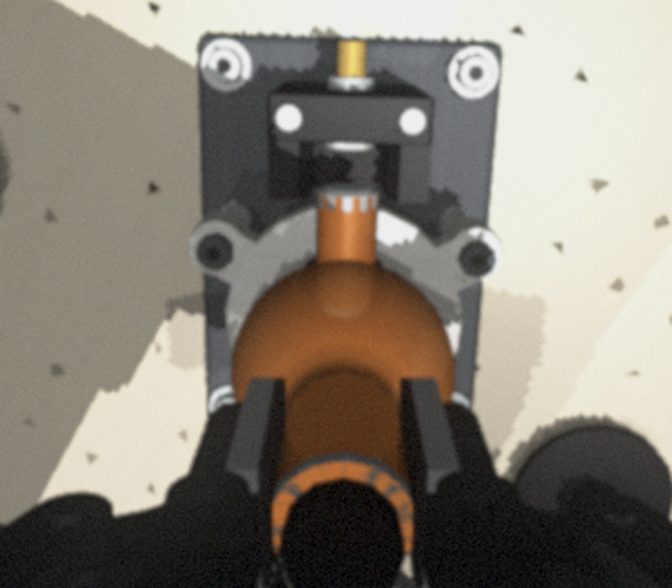

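The tube (end at 348,200) is parallel to and in line with the slot (middle about column 350). Going on down gently.

move_arm:
  deltas:
    - [0, 0.0003, 0.004, 0, -1]
    - [0, 0, 0.003, 0, -1]
    - [0, 0, 0.002, 0, -1]
    - [0, 0, 0.002, 0, -1]
    - [0, 0, 0, 0, -1]
    - [0, 0, 0, 0, -1]

```text
time_s: 13.5
ee_pos: [0.5684, -0.0671, 0.097]
eef_rot: [0.0, 0.965, 0.263, 0.001]
contact_force: [1.7, -0.4, 2.8]
grip_width: 0.023
finger_force: 39.7
```

move_arm:
  deltas:
    - [0, 0, 0.002, 0, -1]
    - [0, 0, 0.002, 0, -1]
    - [0, 0, 0.002, 0, -1]
    - [0, 0, 0.002, 0, -1]
    - [0, 0, 0, 0, -1]
    - [0, 0, 0, 0, -1]

```text
time_s: 14.1
ee_pos: [0.5685, -0.0671, 0.0892]
eef_rot: [0.0, 0.965, 0.263, 0.001]
contact_force: [1.0, 1.3, 7.5]
grip_width: 0.0228
finger_force: 40.1
```

move_arm:
  deltas:
    - [0, 0, 0.002, 0, -1]
    - [0, 0, 0.0015, 0, -1]
    - [0, 0, 0.001, 0, -1]
    - [0, 0, 0, 0, -1]
    - [0, 0, 0, 0, -1]

```text
time_s: 14.6
ee_pos: [0.569, -0.0668, 0.0852]
eef_rot: [0.0, 0.965, 0.263, 0.001]
contact_force: [1.4, 2.2, 9.1]
grip_width: 0.0232
finger_force: 40.5
```

move_arm:
  deltas:
    - [0, 0, 0.001, 0, -1]
    - [0, 0, 0.0005, 0, -1]
    - [0, 0, 0, 0, -1]
    - [0, 0, 0, 0, -1]

```text
time_s: 15.0
ee_pos: [0.5695, -0.0666, 0.0847]
eef_rot: [0.001, 0.965, 0.263, 0.002]
contact_force: [0.9, 1.3, 13.7]
grip_width: 0.023
finger_force: 40.9
```

move_arm:
  deltas:
    - [0, 0, 0.0005, 0, -1]
    - [0, 0, 0, 0, -1]
    - [0, 0, 0, 0, -1]
    - [0, 0, 0, 0, -1]
    - [0, 0, 0, 0, -1]

```text
time_s: 15.5
ee_pos: [0.5697, -0.0665, 0.0845]
eef_rot: [0.001, 0.965, 0.263, 0.002]
contact_force: [0.6, 1.7, 14.9]
grip_width: 0.0228
finger_force: 41.0
```

Run:
```python
from h import *
st();a,m=pic('wrist','w9')
y=np.radians(29);o=np.array([.568,-.067])
hsv=cv2.cvtColor(a,cv2.COLOR_RGB2HSV)
for r in(.030,.034,.038,.042,.045):
  u,v=proj(m,[o[0]+r*np.cos(y),o[1]+r*np.sin(y),.058]);row=hsv[int(round(v)),230:340]
  x=np.where((row[:,0]<20)&(row[:,1]>110)&(row[:,2]>50))[0]+230
  print(r,round(u,1),round(v,1),(x.min(),x.max(),x.mean()) if len(x) else None)
```

```text
t 15.5 p [ 0.5697 -0.0665  0.0845] yaw 30.5 tilt 0.26 F [ 0.6  1.7 14.9] w 0.0228 ff 41.0
0.03 284.0 199.0 (np.int64(271), np.int64(297), np.float64(284.0))
0.034 284.2 190.7 (np.int64(271), np.int64(297), np.float64(284.0))
0.038 284.5 182.4 (np.int64(271), np.int64(299), np.float64(285.0))
0.042 284.7 174.0 None
0.045 284.9 167.6 None
```

```bash
python3 -c "
from bench import env
print(env.hand_in())"
```

```text
the job is handed in; nothing more can be done
None
```

I handed the job in at 15.5 s with the cap upright on the table and the flask held down in the reader at about 15 N, the ring apparently on its stop (force rose sharply there) and the tube in line with the slot; no verdict came back, and I viewed 11 pictures, one over the limit of 10.

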